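Dock the wide probe and hold the check button half-way

TASK

Take the wide flat probe (the one with the rectangular head) out of the storage stand and slide its blade down into the slot of the finned check block until it is fully home, its shoulder plate resting on the block. Only then press the mushroom button on the grey box half-way down, about 12 mm of its 24 mm travel and never to its bottom stop, and finish with the robot still holding it there: do not let go. Leave the other probe and the loose things on the bench where they are.

Things in the scene. Friction and masses are not known exactly. Their poses are not given: they have to be found in the camera images.
- wide_probe_grip (a point): The wide probe, upright in a slot of the stand; 0.1 to 0.21 kg. This point: centre of its rectangular grey plastic head, 16 (x, thickness) x 44 (y) x 40 mm high, 12 mm steel stub on top. Below the head a steel shoulder plate 20 x 56 x 8 mm (underside 28 mm below the point), below that the blade. z up, x across the blade, y along its width. Goes in either way round.
- wide_probe_tip (a point): Lower end of the wide probe's blade, 78 mm below the head's centre. The steel blade is 5 mm thick (x), 44 mm wide (y), 50 mm long; its last 9 mm are only 3 x 38 mm.
- slim_probe_grip (a point): The slim probe in the other slot of the stand, not to be used: the same build but a 22 mm wide blade and a round grey head of 22 mm diameter, 40 mm high, and a 12 mm stub (top 115 mm above the bench). The point is the centre of the head, half-way up. The two probes stand 90 mm apart (along the stand's long side, which is also their y).
- stand: White plastic storage stand, fixed, 70 x 190 x 55 mm high (x, y, z), origin at the centre of its underside. Two vertical slots, 9 x 50 mm (x, y), 90 mm apart along y; a probe stands in each (either order), its shoulder plate resting on the top, and must be drawn 50 mm straight up to come free.
- slot_mouth (a point): Centre of the slot's mouth in the top of the check block: fixed aluminium block with grey fins on two sides, 100 x 100 x 55 mm high. Slot 9 mm wide (this point's x), 50 mm long (y), vertical, right through, 2 mm bevel; z up. The wide probe is fully home when its shoulder plate rests flat on the block: its head point is then 28 mm above this one.
- plunger (a joint): Travel of the hold-to-run button in m: 0 = up (released), 0.024 = at its bottom stop. A spring pushes it up: about 3 N at the start, 7 N half-way, 11 N at the bottom. It returns when let go.
- plunger_top (a point): Centre of the top face of the hold-to-run button: a black mushroom cap of 52 mm diameter, 12 mm thick, on a steel stem standing in the middle of a fixed grey box, 110 x 110 x 45 mm. Released, this face is 90 mm above the table; it goes straight down by up to 24 mm. z up. This reading moves with the button.
- media_bottle_mid (a point): Capped bottle, 66 mm diameter, 160 mm high, standing; centre, half-way up. Bystander.
- beaker_mid (a point): Open glass beaker, 70 mm diameter at the rim, 85 mm high; centre, half-way up. Bystander.
- sample_jar_mid (a point): Small jar with a lid, 54 mm diameter, 60 mm high; centre, half-way up. Bystander.
- screwdriver_grip (a point): Screwdriver lying on the bench; middle of its handle. Bystander.
- clamp_ring_mid (a point): Steel ring lying flat, 56 mm outer diameter, 12 mm high; centre. Bystander.
- port_plug_center (a point): Grey plug, a disc of 28 mm diameter and 16 mm high; centre. Bystander.
Things that resemble listed ones, but are neither listed nor needed, are in the scene too. Of the things like the part that bears plunger, leave any that is orange; of the rest the larger one is meant.

How it is judged:
By the outcome, as a careful person would: the job done as asked, in the order asked, and still so for the second after the job is handed in, while the arm keeps its last pose, push and grip.
It also fails if it takes over 54 s, if anything falls off the work surface, if the arm or the gripper's body presses on something with over 40 N, if the wrist force passes 120 N, or if a joint passes its speed limit or range.

ROBOT

A 7-joint arm with a two-finger parallel gripper is mounted at the origin on the work surface. World frame = base frame: x ahead of the robot, y to its left, z up, the work surface at z = 0. Lengths are in m, angles in rad, forces in N, time in s.
With the tool pointing down it reaches from about 0.4 to 0.85 m from the base axis. Payload 10.4 kg.
Tool frame: the origin (TCP) lies at the very end of the fingers, on their centre line; the grasp point (between the pads) lies 19 mm behind it; z points along the fingers, y is the direction in which the jaws open and shut (so a half turn about z gives the same grasp; the last joint's range is limited). The gripper opens to 85 mm and grips with 20 to 120 N. Pads are 22 mm wide; open, the fingers measure 114 mm over their backs; the gripper's body (76 mm by 85 mm) begins 54 mm behind the grasp point. The pads swing forward as they close: fully open they stand 13 mm farther back than shut.
Start: joints at [-1.3, 0.332, -0.065, 1.46, 0.022, 1.35, -0.088], TCP at [0.181, 0.598, 0.231] pointing down, gripper open.
Joint ranges: [-2.6, 2.6], [-0.5, 2.12], [-1.47, 1.34], [0.16, 2.42], [-1.27, 4.41], [0.06, 2.06], [-2.6, 2.6]. Speed limits (rad/s): [2.22, 2.22, 2.79, 2.79, 3.14, 3.14, 3.14].

INTERFACE

Orientations are given as a unit quaternion [x, y, z, w].
In Python, from workcell import get_obs, camera, camera_info, hand_in gives the robot as it stands.
- The arm moves only by the tool move_arm, never from a script. Its argument "moves" is a list of rows, each a list of 3 entries, a list of its own where there are three numbers: the shift along the tool's x, y, z in units of 25 mm (1.0 is 25 mm), then the turn, a rotation vector about the tool's x, y, z in degrees, then the opening, from 0 (shut) to 1 (fully open). A call has 1 to 5 rows; each row shifts and turns the commanded pose from where the row before left it, along the tool's axes as they then stand; what a row does not reach is not made up. A row lasts 1/8 s, in which the tool goes at most 62.5 mm and 10.7 degrees, less where a joint would pass 70% of its speed; a pose out of reach is approached as far as the arm can. A call is refused whole if a number of a shift passes 1 or a number of a turn 10.7, either way. A call with a gripper value outside its range is refused whole. The fingers move at their own pace and stop on an object; "squeeze" is the grip in N (left out, the last holds). Time passes only in rows, so rows that do not move let the fingers close. It gives the time, the measured TCP pose, the force and the opening at its end, in the units of the state.
- get_obs(): the state, without advancing time (a new reading comes with each control period).
- camera(name): name is "scene" or "side" or "wrist"; returns the picture (420x560x3 uint8, red, green, blue); there is no depth.
- camera_info(name): a dict with "fx", "fy", "cx", "cy" (pixels), "origin" and "rotation" of the camera in the world. Camera axes: x right, y down, z forward; pixel columns grow to the right and rows downward; lengths in m; the calibration is good to about 2 mm. A picture is of the moment at which its call begins: read the wrist's pose just before it. camera_info takes no time and is no camera call; for the wrist camera it gives the pose at the moment of the call.
- hand_in(): hands the job in, once; it reports no verdict.
The state is a dict: "clock": time; "joint_pos": joint angles; "joint_velocities": joint speeds; "tau": joint torques, N m; "position": TCP position; "ee_rot": TCP orientation; "ft_force": force on the tool from outside, world axes, zero at the start; "torque": the same for the moment, N m; "grip_width": opening from 0.0 (shut) to 1.0 (fully open).
Only numpy, scipy, OpenCV 4.12 (cv2) and the standard library are available. Lean on these libraries where they do the work, as an engineer would, in place of code of your own. Each camera call takes 0.05 s, during which the arm holds its last target. There are 200 camera calls.

## Working session

There is one attempt and no reset: what is moved stays moved. The work goes in short steps, Python scripts to look and compute and a tool call to move; the robot and the scene stay as the last step left them, time stands still between calls to the robot, and variables do not carry over. Pictures are saved under pics/ and viewed, about 8 in all and at most 12, crops included, and the job is handed in when it is done.

Besides the shell and the picture viewer there is one more tool, called by a JSON object that holds its "name" and its "arguments", one argument or row to a line. move_arm: Moves the arm, as the interface text tells. Its arguments: {"type":"object","properties":{"moves":{"type":"array","items":{"type":"array"}},"squeeze":{"type":"number"}},"required":["moves"]}

```bash
mkdir -p pics; ls
python3 - <<'E'
from workcell import *
import cv2,numpy as np
for n in("scene","side"):
    i=camera_info(n);print(n,{k:np.round(np.array(v),4).tolist() for k,v in i.items()})
    cv2.imwrite(f"pics/{n}0.png",camera(n)[:,:,::-1])
o=get_obs();print(o)
E
```

```text
pics
scene {'fx': 395.8672, 'fy': 395.8672, 'cx': 276.3325, 'cy': 204.2683, 'origin': [1.2624, -0.622, 0.7477], 'rotation': [0.8074, 0.3474, -0.1942, -0.4356]}
side {'fx': 400.7437, 'fy': 400.7437, 'cx': 278.0322, 'cy': 210.9846, 'origin': [0.4169, 0.8188, 0.7197], 'rotation': [-0.0704, 0.903, -0.4222, 0.0359]}
{'clock': 0.1, 'joint_pos': array([-1.29959994,  0.33279819, -0.06468942,  1.46086603,  0.02160354,
        1.34990317, -0.08851865]), 'joint_velocities': array([ 0.00015245, -0.00095884, -0.00117647, -0.00369183,  0.0002296 ,
        0.00017531, -0.00068499]), 'tau': array([ 2.07811674e-03, -6.26747775e+01,  4.94866096e-02, -3.92426920e+01,
        1.62925024e-02,  7.07662781e-03, -2.89087768e-05]), 'position': array([0.18090433, 0.59789023, 0.23059786]), 'ee_rot': array([ 1.46374602e-01,  9.89229026e-01, -6.36715179e-04, -6.10957348e-05]), 'ft_force': array([-0.48656289, -0.02786168, -0.04810858]), 'torque': array([ 0.03398487, -0.02030489, -0.03015017]), 'grip_width': 1.0007011516709508}
```

View pics/scene0.png

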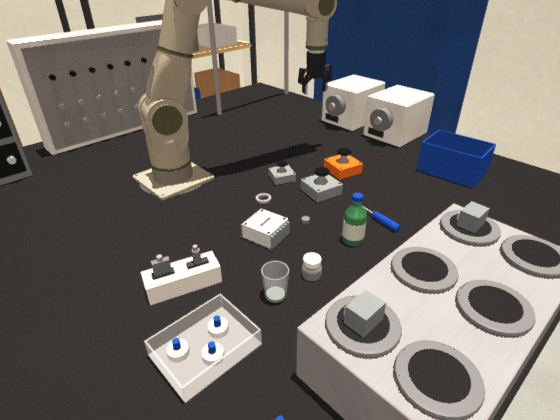

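View pics/side0.png

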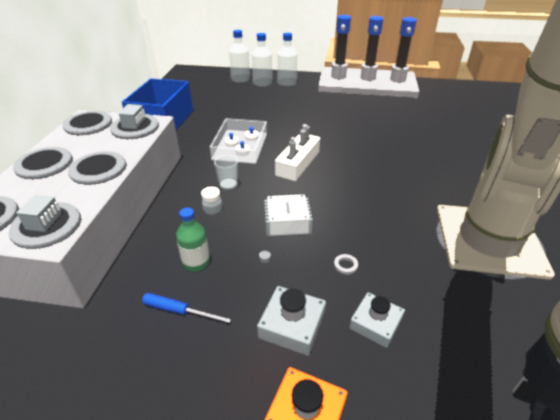

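The scene camera shows the stand at about (181,275), the finned block at (266,228), the larger grey button box at (322,185), the smaller grey one at (282,172) and an orange one at (343,163). In the side camera they are at (298,155), (288,214), (293,315), (378,317) and (307,405). Next I'll enlarge these for corner picking.

Run:
```python
import cv2,numpy as np
s=cv2.imread("pics/scene0.png");d=cv2.imread("pics/side0.png")
def c(im,x,y,w=66,h=75,k=4):
    o=cv2.resize(im[y:y+h,x:x+w],None,fx=k,fy=k,interpolation=cv2.INTER_CUBIC)
    for i in range(0,w):
        if (x+i)%10==0: cv2.line(o,(i*k,0),(i*k,6 if (x+i)%50 else 14),(0,255,255),1); cv2.putText(o,str(x+i),(i*k-8,22),0,.3,(0,255,255),1)
    for i in range(0,h):
        if (y+i)%10==0: cv2.line(o,(0,i*k),(6,i*k),(0,255,255),1); cv2.putText(o,str(y+i),(8,i*k+3),0,.3,(0,255,255),1)
    return o
a=np.hstack([c(s,236,190),c(s,295,155),c(d,258,180)])
b=np.hstack([c(d,258,280),np.zeros((300,528,3),np.uint8)])
b[:,264:]=0
t=c(s,136,238,100,75,4);b[:,264:264+400]=t
u=c(d,268,122,60,58,2);b[:116,664:784]=u
cv2.imwrite("pics/mos.png",np.vstack([a,b]))
```

```text
(no output)
```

View pics/mos.png

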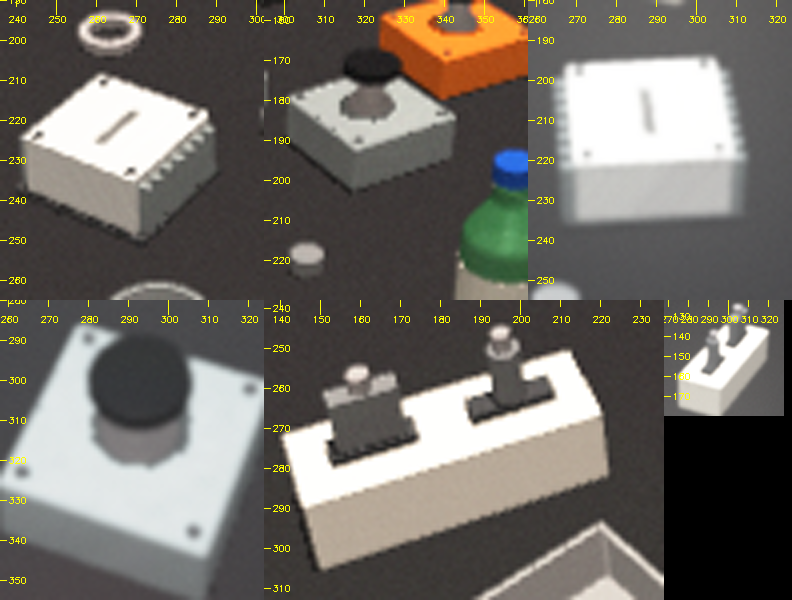

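The mosaic gives these pixels:

| Item | Scene camera | Side camera |
|---|---|---|
| Slot ends | (260.3,225.5), (270.3,218) | (286.8,202.5), (288.5,213) |
| Cap top | (322,170) | (292.8,298) |
| Stub top, wide probe | (159.3,256.5) | not picked |
| Stub top, slim probe | (195.3,246) | not picked |

The stand corners are clear in the scene crop.

```bash
cat > h.py <<'E'
from workcell import *
import numpy as np, cv2
from scipy.spatial.transform import Rotation as R
def ray(n,p,z,i=None):
    i=i or camera_info(n); r=np.array(i["rotation"]); M=R.from_quat(r).as_matrix() if r.size==4 else r
    d=M@[(p[0]-i["cx"])/i["fx"],(p[1]-i["cy"])/i["fy"],1]; o=np.array(i["origin"])
    return o+d*(z-o[2])/d[2]
def proj(n,P,i=None):
    i=i or camera_info(n); r=np.array(i["rotation"]); M=R.from_quat(r).as_matrix() if r.size==4 else r
    q=(np.atleast_2d(P)-i["origin"])@M
    return np.c_[i["fx"]*q[:,0]/q[:,2]+i["cx"],i["fy"]*q[:,1]/q[:,2]+i["cy"]]
E
python3 - <<'E'
from h import *
def s(t,n,pts,z):
    a=np.array([ray(n,p,z)[:2] for p in pts]);print(t,n,a.round(4).tolist(),a.mean(0).round(4))
s("slot","scene",[(260.3,225.5),(270.3,218)],.055)
s("slot","side",[(286.8,202.5),(288.5,213)],.055)
s("blk","scene",[(241.5,224.8),(261.3,208.5),(288,218.8),(270.8,235)],.055)
s("cap","scene",[(322,170)],.09);s("cap","side",[(292.8,298)],.09)
s("stand","scene",[(140.8,271.8),(212.8,250.5),(221.8,267.5),(149.5,290)],.055)
s("stubs","scene",[(159.3,255.5),(195.3,245)],.115)
E
```

```text
slot scene [[0.5306, -0.0128], [0.5225, 0.0347]] [0.5266 0.0109]
slot side [[0.5283, -0.0052], [0.5179, 0.037]] [0.5231 0.0159]
blk scene [[0.489, -0.0508], [0.4641, 0.0494], [0.563, 0.0705], [0.5863, -0.0215]] [0.5256 0.0119]
cap scene [[0.4692, 0.3296]] [0.4692 0.3296]
cap side [[0.469, 0.331]] [0.469 0.331]
stand scene [[0.4696, -0.3651], [0.5277, -0.1824], [0.6001, -0.2056], [0.5437, -0.3802]] [ 0.5353 -0.2833]
stubs scene [[0.5157, -0.3267], [0.5425, -0.2399]] [ 0.5291 -0.2833]
```

```bash
cat >> h.py <<'E'
def plan(*wps, pose=None):
    """waypoints (x,y,z,yaw of tool y in deg), tool kept pointing down; prints rounded rows"""
    o=get_obs(); p=np.array(o["position"]); M=R.from_quat(o["ee_rot"])
    if pose: p,M=pose
    k=0
    for x,y,z,w in wps:
        w=np.deg2rad(w); Y=[np.cos(w),np.sin(w),0]; Z=[0,0,-1]
        T=R.from_matrix(np.c_[np.cross(Y,Z),Y,Z]); t=np.array([x,y,z])
        # rows needed
        n=int(np.ceil(max(np.linalg.norm(t-p)/.025/1.0, np.rad2deg((M.inv()*T).magnitude())/10,1)))
        while n>0:
            s=np.round(M.inv().apply((t-p)/n)/.025,2); r=np.round(np.rad2deg((M.inv()*T).as_rotvec())/n,1)
            if abs(s).max()>1: n+=1; continue
            k+=1; print(k,s.tolist(),r.tolist()); p=p+M.apply(s*.025); M=M*R.from_rotvec(np.deg2rad(r)); n-=1
        print("->",p.round(4))
    return p,M
E
python3 - <<'E'
from h import *
i=camera_info("wrist");print(i)
plan((.45,.30,.24,30),(.505,-.2,.24,-17.6))
E
```

```text
{'fx': 354.63257940258455, 'fy': 354.63257940258455, 'cx': 288.8722836189825, 'cy': 206.45826907955086, 'origin': array([0.11574238, 0.61891231, 0.37437996]), 'rotation': array([0.79529499, 0.59086613, 0.08000479, 0.10946382])}
1 [-0.81, -0.49, -0.02] [-0.0, 0.0, 2.5]
2 [-0.83, -0.45, -0.02] [-0.0, 0.0, 2.5]
3 [-0.85, -0.42, -0.02] [-0.0, 0.0, 2.5]
4 [-0.87, -0.38, -0.02] [-0.0, 0.0, 2.5]
5 [-0.88, -0.34, -0.02] [-0.0, 0.0, 2.6]
6 [-0.9, -0.3, -0.02] [-0.0, 0.0, 2.5]
7 [-0.91, -0.26, -0.02] [-0.0, 0.0, 2.6]
8 [-0.92, -0.22, -0.02] [-0.0, 0.0, 2.5]
9 [-0.93, -0.18, -0.02] [-0.0, 0.0, 2.6]
10 [-0.93, -0.13, -0.02] [-0.0, 0.0, 2.5]
11 [-0.94, -0.09, -0.02] [-0.0, 0.0, 2.6]
12 [-0.94, -0.05, -0.02] [-0.0, 0.0, 2.5]
13 [-0.94, -0.01, -0.02] [-0.0, 0.0, 2.6]
14 [-0.94, 0.03, -0.03] [-0.0, 0.0, 2.5]
15 [-0.94, 0.07, -0.02] [-0.0, 0.0, 2.6]
16 [-0.94, 0.11, -0.03] [-0.0, 0.0, 2.5]
17 [-0.93, 0.16, -0.02] [-0.1, 0.1, 2.6]
-> [0.45   0.3    0.2399]
18 [-0.88, -0.39, -0.0] [0.0, -0.0, 2.3]
19 [-0.89, -0.35, -0.0] [0.0, -0.0, 2.3]
20 [-0.91, -0.31, -0.0] [0.0, -0.0, 2.3]
21 [-0.92, -0.28, -0.0] [0.0, -0.0, 2.3]
22 [-0.93, -0.24, -0.0] [0.0, -0.0, 2.3]
23 [-0.94, -0.2, -0.0] [0.0, -0.0, 2.3]
24 [-0.94, -0.16, -0.0] [0.0, -0.0, 2.3]
25 [-0.95, -0.13, -0.0] [0.0, -0.0, 2.2]
26 [-0.95, -0.09, -0.0] [0.0, -0.0, 2.3]
27 [-0.96, -0.05, -0.0] [0.0, -0.0, 2.2]
28 [-0.96, -0.02, -0.0] [0.0, -0.0, 2.3]
29 [-0.96, 0.02, -0.0] [0.0, -0.0, 2.2]
30 [-0.95, 0.06, -0.0] [0.0, -0.0, 2.3]
31 [-0.95, 0.1, -0.0] [0.0, -0.0, 2.2]
32 [-0.95, 0.14, -0.0] [0.0, -0.0, 2.3]
33 [-0.94, 0.17, -0.0] [0.0, -0.0, 2.2]
34 [-0.93, 0.21, -0.01] [0.0, -0.0, 2.3]
35 [-0.93, 0.25, -0.0] [0.0, -0.0, 2.2]
36 [-0.91, 0.28, -0.01] [-0.0, -0.0, 2.3]
37 [-0.91, 0.32, -0.0] [-0.0, -0.0, 2.2]
38 [-0.89, 0.35, -0.01] [-0.0, -0.1, 2.3]
-> [ 0.505  -0.2001  0.2401]
```

{"name": "move_arm", "arguments": {
  "moves": [
    [[-0.8,-0.5,0],[0,0,2.5],1],
    [[-0.8,-0.45,0],[0,0,2.5],1],
    [[-0.85,-0.4,0],[0,0,2.5],1],
    [[-0.85,-0.4,0],[0,0,2.5],1],
    [[-0.9,-0.35,0],[0,0,2.5],1]
  ]
}}

```text
clock: 0.72
position: [0.2602, 0.5088, 0.2315]
ee_rot: [0.255, 0.967, 0.0, 0.0]
ft_force: [0.0, 1.3, -0.2]
grip_width: 0.998
```

{"name": "move_arm", "arguments": {
  "moves": [
    [[-0.9,-0.3,0],[0,0,2.5],1],
    [[-0.9,-0.25,0],[0,0,2.5],1],
    [[-0.9,-0.2,0],[0,0,2.5],1],
    [[-0.95,-0.2,0],[0,0,2.5],1],
    [[-0.95,-0.15,0],[0,0,2.5],1]
  ]
}}

```text
clock: 1.35
position: [0.3396, 0.4213, 0.2313]
ee_rot: [0.358, 0.934, 0.0, -0.0]
ft_force: [0.5, 0.0, -1.0]
grip_width: 0.999
```

{"name": "move_arm", "arguments": {
  "moves": [
    [[-0.95,-0.1,0],[0,0,2.5],1],
    [[-0.95,-0.05,0],[0,0,2.5],1],
    [[-0.95,0,0],[0,0,2.5],1],
    [[-0.95,0,0],[0,0,2.5],1],
    [[-0.95,0,0],[0,0,2.5],1]
  ]
}}

```text
clock: 1.98
position: [0.4181, 0.3321, 0.2313]
ee_rot: [0.458, 0.889, 0.0, -0.0]
ft_force: [0.3, 0.0, 0.4]
grip_width: 1.003
```

{"name": "move_arm", "arguments": {
  "moves": [
    [[-0.95,-0.1,0],[0,0,2.5],1],
    [[-0.95,-0.1,0],[0,0,2.5],1],
    [[-0.9,-0.3,0],[0,0,2.5],1],
    [[-0.9,-0.3,0],[0,0,2.5],1],
    [[-0.9,-0.3,0],[0,0,2.3],1]
  ]
}}

```text
clock: 2.6
position: [0.4519, 0.2196, 0.2314]
ee_rot: [0.55, 0.835, 0.0, -0.0]
ft_force: [-0.1, -0.0, 0.1]
grip_width: 0.998
```

{"name": "move_arm", "arguments": {
  "moves": [
    [[-0.9,-0.3,0],[0,0,2.3],1],
    [[-0.95,-0.2,0],[0,0,2.3],1],
    [[-0.95,-0.2,0],[0,0,2.3],1],
    [[-0.95,-0.1,0],[0,0,2.3],1],
    [[-0.95,-0.1,0],[0,0,2.3],1]
  ]
}}

```text
clock: 3.22
position: [0.4687, 0.1008, 0.2313]
ee_rot: [0.631, 0.776, 0.0, 0.0]
ft_force: [0.2, -0.3, -0.5]
grip_width: 1.001
```

Run:
```python
from h import *
print(proj("wrist",[(.525,.013,.055),(.475,-.037,.055),(.575,.063,.055)]).round())
print(plan((.50,-.26,.24,-17.6))[0])
```

```text
[[326. 281.]
 [267. 315.]
 [389. 245.]]
1 [-0.96, -0.11, -0.02] [0.0, -0.0, 2.0]
2 [-0.96, -0.08, -0.02] [0.0, -0.0, 2.0]
3 [-0.96, -0.05, -0.02] [0.0, -0.0, 1.9]
4 [-0.97, -0.01, -0.02] [0.0, -0.0, 2.0]
5 [-0.97, 0.02, -0.02] [0.0, -0.0, 1.9]
6 [-0.96, 0.05, -0.02] [0.0, -0.0, 2.0]
7 [-0.96, 0.08, -0.03] [0.0, -0.0, 1.9]
8 [-0.96, 0.12, -0.02] [0.0, -0.0, 2.0]
9 [-0.95, 0.15, -0.03] [0.0, -0.0, 1.9]
10 [-0.95, 0.18, -0.02] [0.0, -0.0, 2.0]
11 [-0.94, 0.22, -0.03] [0.0, -0.0, 1.9]
12 [-0.94, 0.25, -0.02] [0.0, -0.0, 2.0]
13 [-0.93, 0.28, -0.03] [0.0, -0.0, 1.9]
14 [-0.91, 0.3, -0.02] [0.0, -0.0, 2.0]
15 [-0.9, 0.34, -0.03] [0.0, -0.0, 1.9]
-> [ 0.5    -0.2599  0.24  ]
[ 0.49999764 -0.25987794  0.24002395]
```

```bash
cat >> h.py <<'E'
import json
def snap(f):
    i=camera_info("wrist"); im=camera("wrist")
    cv2.imwrite(f"pics/{f}.png",im[:,:,::-1]); json.dump({k:np.array(v).tolist() for k,v in i.items()},open(f"pics/{f}.json","w")); return im,i
E
python3 -c "
from h import *
snap('wb')"
```

{"name": "move_arm", "arguments": {
  "moves": [
    [[-0.95,-0.1,0],[0,0,2],1],
    [[-0.95,-0.1,0],[0,0,2],1],
    [[-0.95,-0.05,0],[0,0,2],1],
    [[-0.95,0,0],[0,0,2],1],
    [[-0.95,0,0],[0,0,2],1]
  ]
}}

```text
clock: 3.9
position: [0.4786, -0.0179, 0.2313]
ee_rot: [0.696, 0.718, 0.0, -0.0]
ft_force: [-0.2, 0.7, 0.2]
grip_width: 1.002
```

{"name": "move_arm", "arguments": {
  "moves": [
    [[-0.95,0.05,0],[0,0,2],1],
    [[-0.95,0.1,0],[0,0,2],1],
    [[-0.95,0.1,0],[0,0,2],1],
    [[-0.95,0.15,0],[0,0,2],1],
    [[-0.95,0.2,0],[0,0,2],1]
  ]
}}

```text
clock: 4.53
position: [0.4891, -0.1372, 0.2313]
ee_rot: [0.756, 0.654, 0.0, -0.0]
ft_force: [0.9, 0.8, -0.7]
grip_width: 1.0
```

Run:
```python
from h import *
im,i=snap('ws')
print(get_obs()["position"],proj("wrist",[(.516,-.327,.115),(.5425,-.24,.115)],i).round())
b=cv2.imread("pics/wb.png");s=im[:,:,::-1]
cv2.imwrite("pics/m2.png",np.hstack([cv2.resize(b[200:340,230:430],None,fx=2,fy=2,interpolation=2),np.ascontiguousarray(s[:280,100:500])]))
```

```text
[ 0.48889502 -0.14055437  0.23143776] [[349. 400.]
 [371. 311.]]
```

View pics/m2.png

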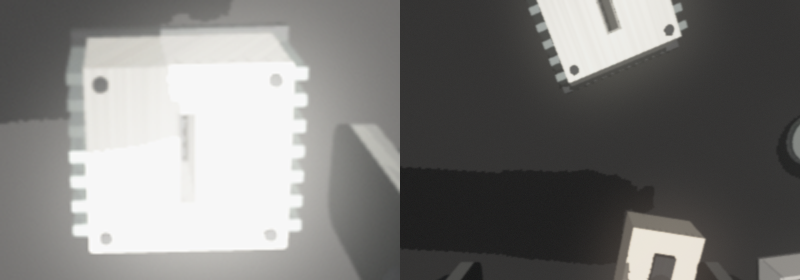

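The left crop is the block from the wrist. Its slot runs (323.5,257.5) to (323.5,301.5), with screws at (280,242.5), (368,240), (283,319.5) and (365,317.5). On the right the stand is only entering the frame, so I need a view closer to it.

Run:
```python
from h import *
i=json.load(open("pics/wb.json"))
f=lambda ps:np.array([ray("",p,.055,i)[:2] for p in ps])
a=f([(323.5,301.5),(323.5,257.5)]);print(a,a.mean(0))
b=f([(280,242.5),(368,240),(283,319.5),(365,317.5)]);print(b,b.mean(0))
for u,v in((a[0],a[1]),(b[2],b[0]),(b[3],b[1])): d=v-u;print(np.rad2deg(np.arctan2(d[1],d[0]))-90,np.linalg.norm(d))
for u,v in((b[0],b[1]),(b[2],b[3])): d=v-u;print(np.rad2deg(np.arctan2(d[1],d[0])),np.linalg.norm(d))
plan((.50,-.26,.23,-17.6))
```

```text
[[ 0.52757087 -0.00981433]
 [ 0.51651352  0.03713494]] [0.52204219 0.0136603 ]
[[ 0.47184439  0.04383351]
 [ 0.55427487  0.0635992 ]
 [ 0.49154351 -0.03853106]
 [ 0.57352945 -0.01909563]] [0.52279805 0.0124515 ]
13.252624262403515 0.04823379388385406
13.450754432723258 0.08468753143207401
13.107160540779631 0.08490685459717545
13.484146385260075 0.08476713311877271
13.336245772569072 0.08425811682590159
1 [-0.93, 0.23, 0.01] [0.0, 0.0, 1.8]
2 [-0.92, 0.26, 0.01] [0.0, 0.0, 1.8]
3 [-0.92, 0.29, 0.01] [0.0, 0.0, 1.8]
4 [-0.91, 0.32, 0.02] [0.0, 0.0, 1.8]
5 [-0.89, 0.34, 0.01] [0.0, 0.1, 1.9]
-> [ 0.5001 -0.2599  0.2301]
```

{"name": "move_arm", "arguments": {
  "moves": [
    [[-0.9,0.25,0],[0,0,1.8],1],
    [[-0.9,0.25,0],[0,0,1.8],1],
    [[-0.9,0.3,0],[0,0,1.8],1],
    [[-0.9,0.3,0],[0,0,1.8],1],
    [[-0.9,0.35,0],[0,0,1.8],1]
  ]
}}

```text
clock: 5.2
position: [0.5016, -0.255, 0.2312]
ee_rot: [0.805, 0.593, -0.0, 0.0]
ft_force: [-0.5, -0.1, 0.1]
grip_width: 1.004
```

Run:
```python
from h import *
print(get_obs()["position"])
im,i=snap('ws2')
print(proj("wrist",[(.516,-.327,.115),(.5425,-.24,.115)],i).round())
cv2.imwrite("pics/m3.png",cv2.resize(im[:,150:450,::-1],None,fx=1.4,fy=1.4))
```

```text
[ 0.50162831 -0.25504162  0.23122485]
[[333. 279.]
 [336. 167.]]
```

View pics/m3.png

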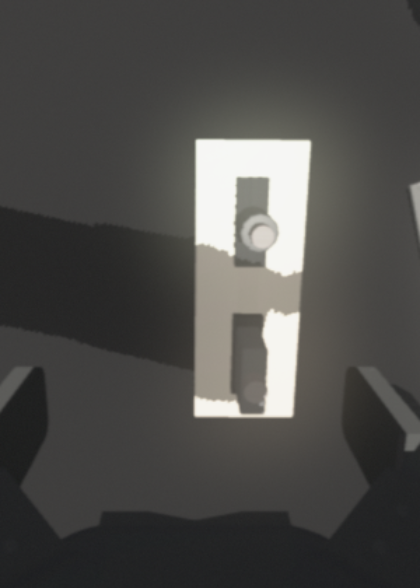

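Wrist view of the stand: slim stub top at about (337,168.5), wide stub top at about (331.5,280.5), and stand top corners at (196,140), (310,141), (293,416) and (195,416) in the crop (scale 1.4, x offset 150).

Run:
```python
from h import *
i=json.load(open("pics/ws2.json"))
f=lambda ps,z:np.array([ray("",p,z,i)[:2] for p in ps])
c=f([(150+x/1.4,y/1.4) for x,y in((196,140),(310,141),(293,416),(195,416))],.055)
print(c,c.mean(0))
ang=lambda d:np.rad2deg(np.arctan2(d[1],d[0]))
print(ang(c[0]-c[3])-90,ang(c[1]-c[2])-90,ang(c[1]-c[0]),ang(c[2]-c[3]))
s=f([(331.4,280.7),(337.1,168.6)],.115);print(s,s.mean(0),ang(s[1]-s[0])-90,np.linalg.norm(s[1]-s[0]))
```

```text
[[ 0.52445877 -0.18350446]
 [ 0.59155431 -0.20492359]
 [ 0.5349663  -0.38628197]
 [ 0.46750225 -0.36534675]] [ 0.52962041 -0.28501419]
-17.391563594195787 -17.329130558293002 -17.704812481295182 -17.239990831035968
[[ 0.51456057 -0.32817232]
 [ 0.54282808 -0.2412569 ]] [ 0.52869433 -0.28471461] -18.016082300134286 0.09139661834487138
```

Run:
```python
from h import *
plan((.515,-.328,.19,-17.4),(.515,-.328,.072,-17.4))
```

```text
1 [-0.62, 0.34, 0.41] [0.0, 0.0, -0.0]
2 [-0.62, 0.34, 0.42] [0.0, 0.0, -0.0]
3 [-0.62, 0.35, 0.41] [0.0, 0.1, -0.1]
4 [-0.63, 0.34, 0.42] [0.0, 0.0, -0.0]
-> [ 0.515  -0.328   0.1899]
5 [-0.0, -0.0, 0.94] [0.0, 0.0, -0.0]
6 [-0.0, -0.0, 0.94] [0.0, 0.0, -0.0]
7 [-0.0, -0.0, 0.95] [0.0, 0.0, -0.0]
8 [-0.0, -0.0, 0.94] [0.0, 0.0, -0.0]
9 [-0.0, -0.0, 0.95] [0.0, 0.0, -0.0]
-> [ 0.515  -0.328   0.0719]
```

{"name": "move_arm", "arguments": {
  "moves": [
    [[-0.62,0.34,0.4],[0,0,0],1],
    [[-0.62,0.34,0.4],[0,0,0],1],
    [[-0.62,0.34,0.4],[0,0,0],1],
    [[-0.62,0.34,0.45],[0,0,0],1],
    [[0,0,0.9],[0,0,0],1]
  ]
}}

```text
clock: 5.88
position: [0.5157, -0.3254, 0.1675]
ee_rot: [0.805, 0.593, -0.0, 0.001]
ft_force: [-0.1, 0.1, 0.4]
grip_width: 1.0
```

{"name": "move_arm", "arguments": {
  "moves": [
    [[0,0,0.9],[0,0,0],1],
    [[0,0,0.9],[0,0,0],1],
    [[0,0,0],[0,0,0],1]
  ]
}}

```text
clock: 6.25
position: [0.5148, -0.3227, 0.1209]
ee_rot: [0.805, 0.594, -0.001, -0.001]
ft_force: [0.9, 0.3, -0.4]
grip_width: 1.002
```

Run:
```python
from h import *
o=get_obs();print(o["position"],o["ft_force"])
plan((.515,-.328,.072,-17.4))
im,i=snap('wg');sc=camera("scene")
cv2.imwrite("pics/m4.png",np.hstack([cv2.resize(sc[170:310,100:280,::-1],None,fx=2.2,fy=2.2,interpolation=2)[:300],cv2.resize(im[120:420,100:500,::-1],(400,300))]))
```

```text
[ 0.5147711  -0.3227458   0.12092833] [ 0.88970444  0.31695139 -0.40865816]
1 [-0.1, 0.04, 0.98] [-0.1, 0.0, 0.1]
2 [-0.1, 0.04, 0.98] [-0.1, 0.0, 0.1]
-> [ 0.5151 -0.3281  0.0719]
```

View pics/m4.png

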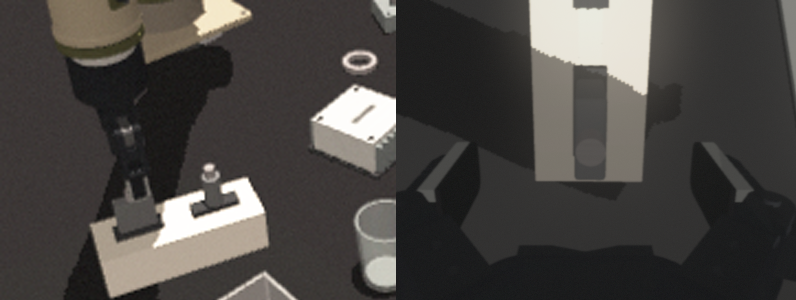

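The probe is centred between the open fingers, with its stub top at about (294,272) in the wrist image. Next I'll check the ray to that point.

Run:
```python
from h import *
i=json.load(open("pics/wg.json"))
print(ray("",(294,272),.115,i),get_obs()["position"])
# shoulder plate/ head centreline: ends at crop
print([ray("",p,.063,i)[:2].round(4) for p in((100+590-396-15.5,120+66),(100+606-396,120+66),(100+574-396,120+180),(100+606-396,120+180))])
```

```text
[ 0.5153348  -0.32744158  0.115     ] [ 0.51586167 -0.32329856  0.12308197]
[array([ 0.5158, -0.297 ]), array([ 0.5333, -0.3023]), array([ 0.493 , -0.3677]), array([ 0.5125, -0.3737])]
```

{"name": "move_arm", "arguments": {
  "moves": [
    [[-0.1,0.04,0.95],[0,0,0],1],
    [[-0.1,0.04,0.95],[0,0,0],1],
    [[0,0,0.05],[0,0,0],1],
    [[0,0,0],[0,0,0],1]
  ]
}}

```text
clock: 6.85
position: [0.5168, -0.3284, 0.0752]
ee_rot: [0.805, 0.594, 0.0, 0.001]
ft_force: [0.4, 0.4, 0.3]
grip_width: 1.004
```

{"name": "move_arm", "arguments": {
  "moves": [
    [[0,-0.05,0.1],[0,0,0],1],
    [[0,0,0],[0,0,0],0.2],
    [[0,0,0],[0,0,0],0],
    [[0,0,0],[0,0,0],0],
    [[0,0,0],[0,0,0],0]
  ],
  "squeeze": 50
}}

```text
clock: 7.48
position: [0.5152, -0.3275, 0.0714]
ee_rot: [0.805, 0.594, 0.0, 0.0]
ft_force: [-0.2, -0.1, 1.6]
grip_width: 0.178
```

{"name": "move_arm", "arguments": {
  "moves": [
    [[0,0,0],[0,0,0],0],
    [[0,0,0],[0,0,0],0],
    [[0,0,0],[0,0,0],0]
  ]
}}

```text
clock: 7.85
position: [0.5151, -0.3274, 0.0714]
ee_rot: [0.805, 0.594, 0.0, -0.0]
ft_force: [-0.5, 0.4, 2.6]
grip_width: 0.179
```

{"name": "move_arm", "arguments": {
  "moves": [
    [[0,0,-0.3],[0,0,0],0],
    [[0,0,-0.6],[0,0,0],0],
    [[0,0,-0.8],[0,0,0],0],
    [[0,0,-0.8],[0,0,0],0],
    [[0,0,-0.8],[0,0,0],0]
  ],
  "squeeze": 60
}}

```text
clock: 8.48
position: [0.5152, -0.3276, 0.1556]
ee_rot: [0.805, 0.594, 0.0, 0.0]
ft_force: [0.7, 0.3, -2.7]
grip_width: 0.179
```

{"name": "move_arm", "arguments": {
  "moves": [
    [[0,0,-0.8],[0,0,0],0],
    [[0,0,0],[0,0,0],0]
  ]
}}

```text
clock: 8.72
position: [0.5158, -0.328, 0.1757]
ee_rot: [0.805, 0.594, 0.001, 0.001]
ft_force: [0.5, -0.3, -2.2]
grip_width: 0.174
```

Run:
```python
from h import *
o=get_obs();print(o["position"],R.from_quat(o["ee_rot"]).as_matrix().round(4).tolist(),o["ft_force"],o["torque"])
im,i=snap('wl');sc=camera("scene")
cv2.imwrite("pics/m5.png",np.hstack([cv2.resize(sc[170:310,100:240,::-1],(500,500),interpolation=2)[:,100:400],cv2.resize(im[170:420,160:410,::-1],(500,500),interpolation=2)]))
plan((.5228,.0127,.18,13.3))
```

```text
[ 0.51579314 -0.32799909  0.17568012] [[0.2945, 0.9556, 0.0028], [0.9556, -0.2945, -0.001], [-0.0001, 0.0029, -1.0]] [ 0.48272521 -0.25835593 -2.17040699] [-0.03737482  0.04280559 -0.00564884]
1 [0.93, -0.26, -0.02] [-0.0, -0.0, -2.2]
2 [0.94, -0.23, -0.02] [-0.0, -0.0, -2.2]
3 [0.95, -0.19, -0.02] [-0.0, -0.0, -2.2]
4 [0.96, -0.16, -0.02] [-0.0, -0.0, -2.2]
5 [0.97, -0.12, -0.02] [-0.0, -0.0, -2.2]
6 [0.97, -0.08, -0.02] [-0.0, -0.0, -2.2]
7 [0.97, -0.04, -0.02] [-0.0, -0.0, -2.2]
8 [0.97, -0.01, -0.02] [-0.0, -0.0, -2.1]
9 [0.97, 0.03, -0.02] [-0.0, -0.0, -2.2]
10 [0.97, 0.07, -0.02] [-0.0, -0.0, -2.1]
11 [0.97, 0.1, -0.01] [-0.0, -0.0, -2.2]
12 [0.96, 0.14, -0.02] [-0.0, -0.0, -2.1]
13 [0.96, 0.17, -0.01] [-0.0, -0.0, -2.2]
14 [0.95, 0.21, -0.02] [-0.0, -0.0, -2.1]
-> [0.5228 0.0128 0.1801]
```

View pics/m5.png

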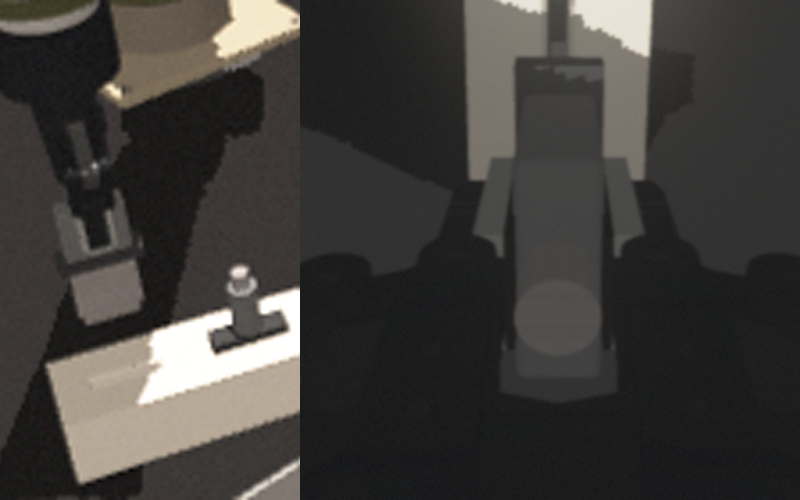

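The probe is held cleanly and upright; the right-hand crop shows its stub top at wrist (289,328.5), the head-top edges at rows 250 and 357.5, and the shoulder plate's front edge at about row 200. Next I'll work out its offset in the hand.

Run:
```python
from h import *
i=json.load(open("pics/wl.json"));p=np.array([.5158,-.3280,.1757]);w=np.deg2rad(-17.2)
X=np.array([-np.sin(w),np.cos(w)]);Y=np.array([np.cos(w),np.sin(w)])
def q(t,px,dz):
    d=ray("",px,p[2]+dz,i)[:2]-p[:2];print(t,"along tool x %.4f  y %.4f"%(d@X,d@Y))
q("stub",(289,328.5),.0436)
q("head front",(289,250),.0316);q("head back",(289,357.5),.0316)
q("head front bottom",(289,170+95/2),-.0084)
q("plate front L",(267.5,170+60/2),-.0084);q("plate front R",(311.5,170+60/2),-.0084)
```

```text
stub along tool x -0.0001  y -0.0005
head front along tool x 0.0223  y -0.0005
head back along tool x -0.0208  y -0.0005
head front bottom along tool x 0.0213  y -0.0004
plate front L along tool x 0.0294  y -0.0099
plate front R along tool x 0.0294  y 0.0096
```

{"name": "move_arm", "arguments": {
  "moves": [
    [[0.9,-0.25,0],[0,0,-2.2],0],
    [[0.95,-0.25,0],[0,0,-2.2],0],
    [[0.95,-0.2,0],[0,0,-2.2],0],
    [[0.95,-0.15,0],[0,0,-2.2],0],
    [[0.95,-0.1,0],[0,0,-2.2],0]
  ]
}}

```text
clock: 9.45
position: [0.5172, -0.2063, 0.1728]
ee_rot: [0.743, 0.669, -0.0, -0.001]
ft_force: [0.6, -0.3, -1.7]
grip_width: 0.175
```

{"name": "move_arm", "arguments": {
  "moves": [
    [[0.95,-0.1,0],[0,0,-2.2],0],
    [[0.95,-0.05,0],[0,0,-2.2],0],
    [[0.95,0,0],[0,0,-2.2],0],
    [[0.95,0.05,0],[0,0,-2.2],0],
    [[0.9,0.05,0],[0,0,-2.2],0]
  ]
}}

```text
clock: 10.07
position: [0.5202, -0.0881, 0.1738]
ee_rot: [0.675, 0.737, 0.0, -0.0]
ft_force: [0.5, 0.1, -1.4]
grip_width: 0.183
```

Run:
```python
from h import *
im,i=snap('wc')
print(get_obs()["position"],proj("",[.5228,.0127,.055],i))
plan((.5228,.0127,.145,13.3))
```

```text
[ 0.52049553 -0.08470579  0.1736054 ] [[305.54612258  60.59271602]]
1 [0.77, 0.09, 0.23] [-0.0, -0.0, -1.6]
2 [0.77, 0.11, 0.23] [-0.0, -0.0, -1.6]
3 [0.77, 0.13, 0.23] [-0.0, -0.0, -1.6]
4 [0.76, 0.16, 0.23] [0.0, -0.0, -1.6]
5 [0.76, 0.18, 0.23] [0.0, -0.1, -1.6]
-> [0.5229 0.0126 0.145 ]
```

Run:
```python
import cv2
im=cv2.imread("pics/wc.png");cv2.imwrite("pics/m6.png",cv2.resize(im[0:190,200:420],None,fx=3,fy=3,interpolation=2))
```

```text
(no output)
```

View pics/m6.png

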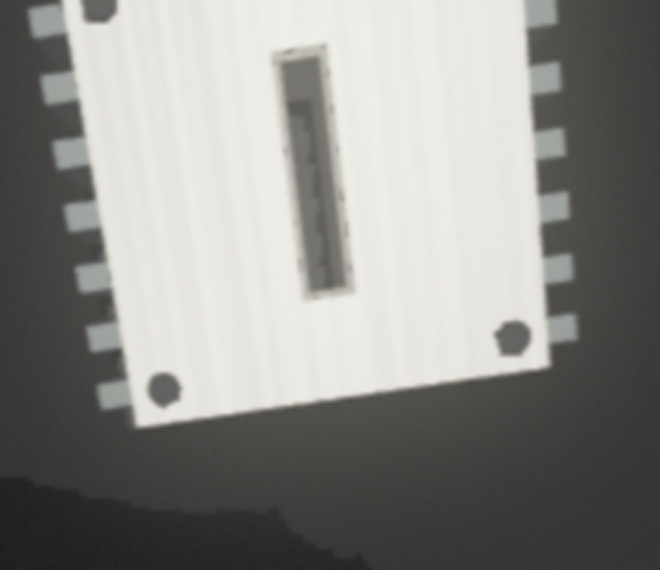

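Clear view of the slot. Its bevel outline corners are at crop (272,54), (326,44), (355,291) and (306,300) at 3x with x offset 200, and the near screws are at (164,389) and (513,338).

Run:
```python
from h import *
i=json.load(open("pics/wc.json"))
f=lambda L:np.array([ray("",(200+x/3,y/3),.055,i)[:2] for x,y in L])
c=f([(272,54),(326,44),(355,291),(306,300)]);print(c.mean(0))
ang=lambda d:np.rad2deg(np.arctan2(d[1],d[0]))
for a,b in((3,0),(2,1)):print(ang(c[b]-c[a])-90,np.linalg.norm(c[b]-c[a]))
for a,b in((0,1),(3,2)):print(ang(c[b]-c[a]),np.linalg.norm(c[b]-c[a]))
s=f([(164,389),(513,338)]);print(ang(s[1]-s[0]),np.linalg.norm(s[1]-s[0]))
w=np.deg2rad(13.3);print(s.mean(0)+.0425*np.array([-np.sin(w),np.cos(w)]))
```

```text
[0.52233778 0.01393653]
13.827985635451412 0.05319604746914975
13.32031498284374 0.05310436608947028
14.568109236636934 0.01218451026152486
15.056366171787374 0.011715659728314972
13.172158002467075 0.08442138183907211
[0.52208949 0.01403594]
```

{"name": "move_arm", "arguments": {
  "moves": [
    [[0.75,0.1,0.2],[0,0,-1.6],0],
    [[0.75,0.1,0.2],[0,0,-1.6],0],
    [[0.75,0.15,0.2],[0,0,-1.6],0],
    [[0.75,0.15,0.2],[0,0,-1.6],0],
    [[0,0,0],[0,0,0],0]
  ]
}}

```text
clock: 10.75
position: [0.5229, -0.0117, 0.1532]
ee_rot: [0.633, 0.774, -0.0, -0.0]
ft_force: [-0.4, 0.1, -2.1]
grip_width: 0.181
```

Run:
```python
from h import *
plan((.5227,.0134,.135,13.4))
```

```text
1 [0.49, 0.1, 0.36] [-0.0, -0.0, -1.0]
2 [0.49, 0.1, 0.37] [-0.1, -0.0, -0.9]
-> [0.5227 0.0133 0.1349]
```

{"name": "move_arm", "arguments": {
  "moves": [
    [[0.49,0.1,0.25],[0,0,-1],0],
    [[0.49,0.1,0.25],[0,0,-0.9],0],
    [[0,0,0],[0,0,0],0],
    [[0,0,0],[0,0,0],0]
  ]
}}

```text
clock: 11.25
position: [0.523, 0.011, 0.1414]
ee_rot: [0.622, 0.783, -0.0, 0.0]
ft_force: [0.4, -0.4, -1.8]
grip_width: 0.179
```

Run:
```python
from h import *
plan((.5227,.0134,.130,13.4));print(get_obs()["position"],get_obs()["ft_force"])
```

```text
1 [0.1, 0.01, 0.45] [0.0, 0.0, -0.3]
-> [0.5227 0.0135 0.1301]
[0.52302151 0.0109711  0.14135885] [ 0.38015348 -0.41755746 -1.75859688]
```

{"name": "move_arm", "arguments": {
  "moves": [
    [[0.1,0,0.2],[0,0,-0.3],0],
    [[0,0,0.2],[0,0,0],0],
    [[0,0,0.2],[0,0,0],0],
    [[0,0,0.2],[0,0,0],0],
    [[0,0,0],[0,0,0],0]
  ]
}}

```text
clock: 11.88
position: [0.5221, 0.0136, 0.1208]
ee_rot: [0.619, 0.785, -0.0, -0.0]
ft_force: [0.9, 1.1, -1.3]
grip_width: 0.179
```

{"name": "move_arm", "arguments": {
  "moves": [
    [[0,0,0.2],[0,0,0],0],
    [[0,0,0.2],[0,0,0],0],
    [[0,0,0.2],[0,0,0],0],
    [[0,0,0.2],[0,0,0],0],
    [[0,0,0],[0,0,0],0]
  ]
}}

```text
clock: 12.5
position: [0.5221, 0.0137, 0.1008]
ee_rot: [0.619, 0.785, -0.0, -0.0]
ft_force: [0.1, -0.4, -2.6]
grip_width: 0.182
```

In the slot with no contact force. Continuing down.

{"name": "move_arm", "arguments": {
  "moves": [
    [[0,0,0.25],[0,0,0],0],
    [[0,0,0.25],[0,0,0],0],
    [[0,0,0.25],[0,0,0],0],
    [[0,0,0.2],[0,0,0],0],
    [[0,0,0],[0,0,0],0]
  ]
}}

```text
clock: 13.12
position: [0.5221, 0.0137, 0.0771]
ee_rot: [0.619, 0.785, -0.0, -0.0]
ft_force: [-0.1, 0.3, -2.9]
grip_width: 0.175
```

{"name": "move_arm", "arguments": {
  "moves": [
    [[0,0,0.1],[0,0,0],0],
    [[0,0,0.1],[0,0,0],0],
    [[0,0,0],[0,0,0],0]
  ]
}}

```text
clock: 13.5
position: [0.5223, 0.0138, 0.0724]
ee_rot: [0.619, 0.785, -0.0, -0.0]
ft_force: [-0.4, 0.7, -1.8]
grip_width: 0.18
```

{"name": "move_arm", "arguments": {
  "moves": [
    [[0,0,0.05],[0,0,0],0],
    [[0,0,0.05],[0,0,0],0],
    [[0,0,0],[0,0,0],0]
  ]
}}

```text
clock: 13.88
position: [0.5226, 0.0138, 0.0713]
ee_rot: [0.619, 0.785, 0.0, -0.0]
ft_force: [-7.2, 0.1, 14.4]
grip_width: 0.178
```

Seated, with a 14 N upward reaction at TCP z 0.0713 (expected 0.0714). Now I'll ease off and release.

{"name": "move_arm", "arguments": {
  "moves": [
    [[0,0,-0.03],[0,0,0],0],
    [[0,0,0],[0,0,0],0.3],
    [[0,0,0],[0,0,0],0.7],
    [[0,0,0],[0,0,0],1],
    [[0,0,0],[0,0,0],1]
  ],
  "squeeze": 20
}}

```text
clock: 14.5
position: [0.5224, 0.0138, 0.0707]
ee_rot: [0.619, 0.785, -0.0, -0.0]
ft_force: [0.0, 0.5, -0.3]
grip_width: 0.917
```

{"name": "move_arm", "arguments": {
  "moves": [
    [[0,0,0],[0,0,0],1],
    [[0,0,-0.5],[0,0,0],1],
    [[0,0,-0.9],[0,0,0],1],
    [[0,0,-0.9],[0,0,0],1],
    [[0,0,-0.9],[0,0,0],1]
  ]
}}

```text
clock: 15.12
position: [0.5225, 0.0136, 0.1524]
ee_rot: [0.619, 0.785, 0.0, 0.0]
ft_force: [-0.6, -0.8, -0.5]
grip_width: 1.001
```

Run:
```python
from h import *
print(get_obs()["position"])
im,i=snap('wd');sc=camera("scene");sd=camera("side")
r=lambda a:cv2.resize(a[:,:,::-1],(266,300),interpolation=2)
def px(n,P,i=None): return proj(n,P,i)[0].astype(int)
a=px("scene",[.522,.0138,.07]);b=px("side",[.522,.0138,.07])
cv2.imwrite("pics/m7.png",np.hstack([r(sc[a[1]-38:a[1]+37,a[0]-33:a[0]+33]),r(sd[b[1]-38:b[1]+37,b[0]-33:b[0]+33]),cv2.resize(im[170:420,180:400,::-1],(266,300))]))
plan((.4691,.3303,.17,40))
```

```text
[0.52254791 0.0136377  0.1524443 ]
1 [0.99, 0.06, -0.05] [0.0, 0.0, -2.0]
2 [0.98, 0.1, -0.05] [0.0, 0.0, -2.0]
3 [0.98, 0.13, -0.05] [0.0, 0.0, -2.0]
4 [0.97, 0.17, -0.05] [0.0, 0.0, -2.1]
5 [0.97, 0.2, -0.06] [0.0, 0.0, -2.0]
6 [0.96, 0.24, -0.05] [0.0, 0.0, -2.1]
7 [0.95, 0.27, -0.06] [0.0, 0.0, -2.0]
8 [0.94, 0.31, -0.05] [0.0, 0.0, -2.1]
9 [0.93, 0.34, -0.06] [0.0, 0.0, -2.0]
10 [0.91, 0.37, -0.05] [0.0, 0.0, -2.1]
11 [0.9, 0.4, -0.06] [0.1, 0.0, -2.0]
12 [0.89, 0.44, -0.06] [0.0, 0.0, -2.1]
13 [0.87, 0.47, -0.05] [0.1, 0.0, -2.0]
-> [0.4691 0.3304 0.17  ]
```

View pics/m7.png

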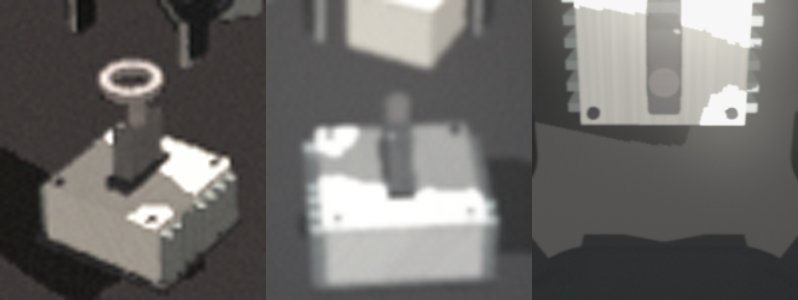

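The plate rests flat on the block in all three views, so the probe is fully home. Next, the button, shutting the fingers on the way.

{"name": "move_arm", "arguments": {
  "moves": [
    [[0.95,0.05,-0.1],[0,0,-2],0],
    [[0.95,0.1,-0.1],[0,0,-2],0],
    [[0.95,0.15,-0.1],[0,0,-2],0],
    [[0.95,0.15,-0.1],[0,0,-2],0],
    [[0.95,0.2,-0.1],[0,0,-2],0]
  ]
}}

```text
clock: 15.9
position: [0.5017, 0.1339, 0.1634]
ee_rot: [0.547, 0.837, 0.0, -0.0]
ft_force: [1.2, 0.5, 1.2]
grip_width: 0.001
```

{"name": "move_arm", "arguments": {
  "moves": [
    [[0.95,0.25,0],[0,0,-2],0],
    [[0.95,0.3,0],[0,0,-2],0],
    [[0.95,0.3,0],[0,0,-2],0],
    [[0.9,0.3,0],[0,0,-2],0],
    [[0,0,0],[0,0,0],0]
  ]
}}

```text
clock: 16.52
position: [0.4854, 0.2312, 0.1631]
ee_rot: [0.487, 0.873, 0.0, -0.0]
ft_force: [0.2, -0.7, 0.1]
grip_width: -0.0
```

Run:
```python
from h import *
print(get_obs()["position"])
im,i=snap('wp')
print(proj("",[.4691,.3303,.09],i))
plan((.4691,.3303,.13,33))
cv2.imwrite("pics/m8.png",im[:,:,::-1])
```

```text
[0.48543546 0.23124413 0.16308551]
[[355.17716789  64.14735185]]
1 [0.76, 0.31, 0.26] [-0.0, 0.0, -0.3]
2 [0.75, 0.31, 0.27] [-0.0, 0.0, -0.3]
3 [0.75, 0.31, 0.26] [-0.0, 0.0, -0.3]
4 [0.75, 0.32, 0.27] [-0.0, 0.0, -0.3]
5 [0.76, 0.33, 0.26] [-0.0, 0.0, -0.2]
-> [0.4692 0.3304 0.1301]
```

View pics/m8.png

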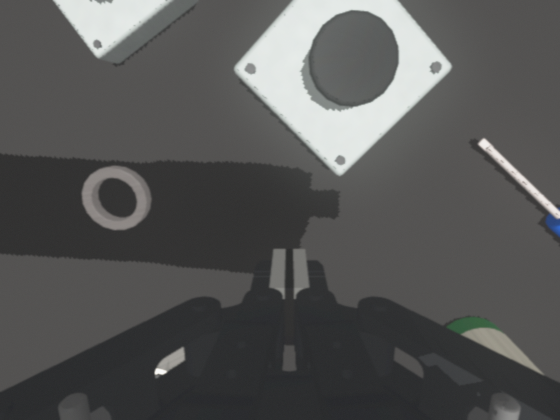

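The target is the larger grey box: cap top centre at about (355,57), box screws at (250,69) and (435,67). The smaller grey box is at top left.

Run:
```python
from h import *
i=json.load(open("pics/wp.json"))
print(ray("",(355,57),.09,i),(ray("",(250,69),.045,i)+ray("",(435,67),.045,i))/2)
plan((.468,.332,.12,34))
```

```text
[0.466858   0.33337062 0.09      ] [0.46706796 0.33194332 0.045     ]
1 [0.77, 0.31, 0.34] [-0.0, 0.0, -0.5]
2 [0.77, 0.31, 0.35] [-0.0, 0.0, -0.5]
3 [0.77, 0.32, 0.34] [-0.0, 0.0, -0.5]
4 [0.77, 0.33, 0.35] [-0.0, 0.0, -0.5]
5 [0.76, 0.33, 0.34] [-0.0, 0.0, -0.4]
-> [0.4679 0.332  0.1201]
```

{"name": "move_arm", "arguments": {
  "moves": [
    [[0.77,0.3,0.3],[0,0,0],0],
    [[0.77,0.3,0.3],[0,0,0],0],
    [[0.77,0.3,0.3],[0,0,0],0],
    [[0.77,0.3,0.3],[0,0,0],0],
    [[0.77,0.3,0.3],[0,0,0],0]
  ]
}}

```text
clock: 17.2
position: [0.4675, 0.332, 0.1252]
ee_rot: [0.489, 0.872, -0.0, -0.0]
ft_force: [-0.4, -0.1, -0.1]
grip_width: 0.003
```

{"name": "move_arm", "arguments": {
  "moves": [
    [[0,0,0.3],[0,0,0],0],
    [[0,0,0.3],[0,0,0],0],
    [[0,0,0.2],[0,0,0],0],
    [[0,0,0],[0,0,0],0],
    [[0,0,0],[0,0,0],0]
  ]
}}

```text
clock: 17.82
position: [0.4682, 0.3303, 0.1061]
ee_rot: [0.489, 0.872, 0.0, 0.0]
ft_force: [0.1, -0.1, 0.4]
grip_width: 0.003
```

Above the cap. Stepping down to contact.

{"name": "move_arm", "arguments": {
  "moves": [
    [[0,0,0.2],[0,0,0],0],
    [[0,0,0.2],[0,0,0],0],
    [[0,0,0.12],[0,0,0],0],
    [[0,0,0],[0,0,0],0]
  ]
}}

```text
clock: 18.32
position: [0.4678, 0.3304, 0.0924]
ee_rot: [0.489, 0.872, -0.0, -0.0]
ft_force: [0.0, 0.7, 0.4]
grip_width: -0.0
```

{"name": "move_arm", "arguments": {
  "moves": [
    [[0,0,0.1],[0,0,0],0],
    [[0,0,0.1],[0,0,0],0],
    [[0,0,0],[0,0,0],0],
    [[0,0,0],[0,0,0],0]
  ]
}}

```text
clock: 18.82
position: [0.4681, 0.3306, 0.0881]
ee_rot: [0.489, 0.872, 0.0, 0.0]
ft_force: [-0.2, -0.5, 3.9]
grip_width: -0.006
```

{"name": "move_arm", "arguments": {
  "moves": [
    [[0,0,0.1],[0,0,0],0],
    [[0,0,0.1],[0,0,0],0],
    [[0,0,0.1],[0,0,0],0],
    [[0,0,0.1],[0,0,0],0],
    [[0,0,0],[0,0,0],0]
  ]
}}

```text
clock: 19.45
position: [0.4681, 0.3306, 0.0779]
ee_rot: [0.489, 0.872, 0.0, 0.0]
ft_force: [-0.5, -0.1, 6.3]
grip_width: 0.003
```

{"name": "move_arm", "arguments": {
  "moves": [
    [[0,0,0],[0,0,0],0],
    [[0,0,0],[0,0,0],0],
    [[0,0,0],[0,0,0],0],
    [[0,0,0],[0,0,0],0]
  ]
}}

```text
clock: 19.95
position: [0.4681, 0.3307, 0.0781]
ee_rot: [0.489, 0.872, 0.0, 0.0]
ft_force: [-1.0, -0.7, 6.1]
grip_width: -0.001
```

Run:
```python
from h import *
for _ in range(3):
    sc=camera("scene");o=get_obs();print(o["clock"],o["position"].round(4),o["ft_force"].round(2))
sd=camera("side")
cv2.imwrite("pics/m9.png",np.hstack([cv2.resize(sc[140:330,130:360,::-1],(480,400),interpolation=2),cv2.resize(sd[180:360,230:400,::-1],(300,320),interpolation=2)]) if 0 else np.hstack([cv2.resize(sc[130:310,130:360,::-1],(460,360),interpolation=2),cv2.resize(sd[180:360,230:390,::-1],(320,360),interpolation=2)]))
```

```text
20.0 [0.4681 0.3306 0.0781] [ 0.65 -0.42  5.97]
20.05 [0.4681 0.3306 0.0781] [-0.48 -0.33  6.19]
20.1 [0.4681 0.3306 0.078 ] [-0.67 -0.63  6.84]
```

View pics/m9.png

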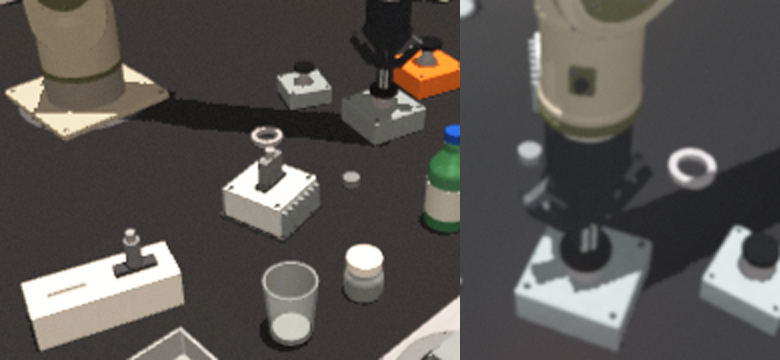

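The fingers hold the larger grey button's cap about half-way down (TCP z 0.078, about 6 to 7 N). The probe is seated, and the slim probe and loose things are where they were. Handing in.

```bash
python3 -c "
from h import *
print(hand_in())"
```

```text
the job is handed in; nothing more can be done
None
```

The job is handed in at about 20 s on the clock. The wide probe is fully home in the check block, and the robot is still holding the larger grey box's button about half-way down.

- **Probe:** I drew it straight up out of the stand and lowered it into the slot. At the bottom there was a 14 N upward reaction at TCP height 71.3 mm, against the 71.4 mm measured when I gripped it. Pictures from three cameras then showed its shoulder plate flat on the block.
- **Button:** The shut fingertips hold the cap with the TCP at 78.0 mm, which is about 12 mm of travel and well short of the bottom stop. The measured force was 6.0 to 6.8 N. That is slightly under the 7 N nominal, but I put it down to sensor noise and the "about" in the spring figures.
- **Other things:** In the last pictures the slim probe and the loose things in view looked to be where they started. The screwdriver was not in those crops, but the arm did not go near it.

No check failed. The only small disagreement was 1 to 2 mm between the camera estimates of position.

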